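# Park the peg bin behind its spring catch

### The job

With shut fingers press the long aluminium spring bar in the shelf's runway fully down, on the stretch that lies open behind the peg bin's low lip, and keep it down while the same fingers gently push the bin along the runway over the catch until the whole bin is past it, just short of or against the end stop. Then let the bar spring back up behind the bin so that it is locked in, and move clear. Only press and push: do not grasp, lift or tip the bin, and leave everything else where it stands.

Things in the scene. Friction and masses are not known exactly. Their poses are not given: they have to be found in the camera images.
- shelf: Fixed pine board on the table, 250 (x) x 420 (y) x 30 mm high; origin at the centre of its underside, z up. The bin's runway is on its top (z = 30 mm), along y, centre line at x = -45 mm; the bin is pushed towards +y. Guides 10 mm high stand 63 to 73 mm either side of the centre line. A groove 50 mm wide, 20 mm deep along the centre line, y = -199 to +84 mm, holds the spring bar.
- gate (a point): Fixed point of the board on the runway's centre line and surface, at the middle of the catch's ears (board frame x = -45, y = +40, z = 30 mm); axes as the board's.
- stop_face (a point): Fixed point on the runway's surface and centre line at the face of the wooden end stop (board y = +162 mm), a block 146 mm wide, 15 mm thick, 30 mm high that closes the runway at its +y end.
- catch (a joint): How far the aluminium spring bar is pressed: 0 = up, 0.014 m = fully down. The whole bar goes straight down wherever it is pressed; 5 N starts it, 9 N takes it fully down. Its flat top is 12 mm above the runway when up, 2 mm below when fully down. From 0.009 m on its ears are below the runway and the bin passes freely over them.
- catch_top (a point): Point on the bar's top midway between its two ears; moves with it. The ears (the catch) are 16 mm long in board y and reach out sideways to 56 mm either side of the centre line; their tops are 3 mm lower than the bar's, so 9 mm above the runway when up, where they block the bin's skids. The bar goes on 40 mm beyond this point in +y.
- bar_start (a point): Point on the bar's top, on the centre line at its -y end, 235 mm before catch_top; moves with the bar. The bar is flat, 44 mm wide and 275 mm long.
- bin: Loose translucent stacking bin of pine pegs, about 0.35 kg, on the runway before the catch, 3 mm play to each guide. 120 (x, across) x 100 mm (y, along). Origin at the centre of its underside, axes as the board's. It stands on two skids 16 mm high along its sides (40 to 58 mm from its middle); the bar passes under its floor between them, even when up. Walls 74 mm high on its forward (+y) 60 mm.
- bin_lip (a point): Middle of the outer face of the bin's trailing wall (bin y = -50 mm, 29 mm above its underside): a flat low lip 120 mm wide, from 16 to 42 mm above the underside, the wall to push on. With the bin against the end stop it is 14 mm beyond the ears' far edge.
- jar: Bystander, loose, to be left alone: small closed glass jar with a steel twist lid, 54 mm across, 72 mm tall, standing on the pine shelf board, on its far side beside the runway. Origin at the centre of its underside.
- soap_dish: Bystander, loose, to be left alone: white ceramic soap dish with a bar of soap, 70 x 105 x 27 mm, standing on the pine shelf board, on its far side beside the runway. Origin at the centre of its underside.
- brush: Bystander, loose, to be left alone: wooden scrubbing brush, 50 x 100 x 34 mm, standing on the pine shelf board, on its far side beside the runway. Origin at the centre of its underside.
- spare_bin: Bystander, loose, to be left alone: empty translucent bin of the same shape as the peg bin, standing on the table to one side. Origin at the centre of its underside.
- pail: Bystander, loose, to be left alone: stainless steel pail, 184 mm across, 165 mm tall, standing on the table to one side. Origin at the centre of its underside.
- peg_tub: Bystander, loose, to be left alone: round orange tub of laundry pegs, 144 mm across, about 90 mm tall, standing on the table to one side. Origin at the centre of its underside.
- bottle: Bystander, loose, to be left alone: white detergent bottle, 68 mm across, 190 mm tall, standing on the table to one side. Origin at the centre of its underside.
Things that resemble listed ones, but are neither listed nor needed, are in the scene too. What is shaped like the bin but blue or purple is not meant.

How it is judged:
By the outcome, as a careful person would: the job done as asked, in the order asked, and still so for the second after the job is handed in, with the robot touching nothing.
It also fails if it takes over 42 s, if anything falls off the work surface, if the arm or the gripper's body presses on something with over 40 N, if the wrist force passes 120 N, or if a joint passes its speed limit or range.

### The arm

A 6-joint arm with a two-finger parallel gripper is mounted at the origin on the work surface. World frame = base frame: x ahead of the robot, y to its left, z up, the work surface at z = 0. Lengths are in m, angles in degrees, forces in N, time in s.
With the tool pointing down it reaches from about 0.4 to 0.825 m from the base axis. Payload 7 kg.
Tool frame: the origin (TCP) lies midway between the tips of the shut fingers; the grasp point (between the pads) lies r.grip_depth behind it (r.grip_depth is the distance from the TCP to the grasp point, in m); z points along the fingers, y is the direction in which the jaws open and shut (so a half turn about z gives the same grasp; the last joint's range is limited). The gripper opens to 88 mm and grips with 3 to 60 N. Pads are 19 mm wide; open, the fingers measure 130 mm over their backs; the gripper's body (78 mm by 193 mm) begins 47 mm behind the grasp point.
Start: joints at [-57.462, 20.546, 0.682, 0, -70.136, -16.507], TCP at [0.186, -0.649, 0.227] pointing down, gripper open.
Joint ranges: [-176.03, 176.03], [-82.01, 121.73], [-58.28, 71.71], [-173.87, 95.51], [-174.79, -0.11], [-173.66, 173.66]. Speed limits (degrees/s): [136.94, 136.94, 172.46, 180, 180, 180].

### API

Orientations are given as [roll, pitch, yaw] about the fixed x, y, z axes, in that order (R = Rz(yaw) Ry(pitch) Rx(roll)).
In Python, from plant import r, imaging, close_job gives the robot as it stands.
- The arm moves only by the tool step_arm, never from a script. Its argument "commands" is a list of rows, each a list of 2 entries, a list of its own where there are three numbers: the shift along the tool's x, y, z in mm, then the turn about the tool's z in degrees. In form: [[[x, y, z], twist], ...]. A call has 1 to 20 rows; each row shifts and turns the commanded pose from where the row before left it, along the tool's axes as they then stand; what a row does not reach is not made up. A row lasts 1/8 s, in which the tool goes at most 62.5 mm and 10.7 degrees, less where a joint would pass 70% of its speed; a pose out of reach is approached as far as the arm can. A call with a gripper value outside its range is refused whole. "gripper" is the closure, from 0 (fully open) to 1 (shut), set as the call begins (left out, the last holds). The fingers move at their own pace and stop on an object; "grip_force" is the grip in N (left out, the last holds). Time passes only in rows, so rows that do not move let the fingers close. It gives the time, the measured TCP pose, the force and the opening at its end, in the units of the state.
- r.get_state(): the state, without advancing time (a new reading comes with each control period).
- imaging.capture(name): name is "scene" or "top"; returns a dict with "img" (420x560x3 uint8, red, green, blue), "z_map" (420x560 float32, m along the optical axis (not along the pixel's ray), 0 where there is no reading), "vfov" (degrees; the focal length in pixels is half the picture's height over the tangent of half this angle, whatever the lens; pixels are square), "cx", "cy" (the principal point, pixels), "extrinsics" (4x4, takes a point from camera to world coordinates). Camera axes: x right, y down, z forward; pixel columns grow to the right and rows downward; lengths in m; the calibration is good to about 2 mm. A picture is of the moment at which its call begins.
- close_job(): hands the job in, once; it reports no verdict.
The state is a dict: "time_s": time; "joints": joint angles; "qd": joint speeds; "joint_torque": joint torques, N m; "tcp_pos": TCP position; "eef_rot": TCP orientation; "contact_force": force on the tool from outside, world axes, zero at the start; "moment": the same for the moment, N m; "gripper_width": finger opening in m.
Only numpy, scipy, OpenCV 4.12 (cv2) and the standard library are available. Lean on these libraries where they do the work, as an engineer would, in place of code of your own. Each camera call takes 0.05 s, during which the arm holds its last target.

## Working session

There is one attempt and no reset: what is moved stays moved. The work goes in short steps, Python scripts to look and compute and a tool call to move; the robot and the scene stay as the last step left them, time stands still between calls to the robot, and variables do not carry over. Pictures are saved under pics/ and viewed, and the job is handed in when it is done.

Besides the shell and the picture viewer there is one more tool, called after "Request:" as name(argument=value, ...), one argument or row to a line, values as JSON. step_arm: Moves the arm, as the interface text tells. Its arguments: {"type":"object","properties":{"commands":{"type":"array","items":{"type":"array"}},"gripper":{"type":"number"},"grip_force":{"type":"number"}},"required":["commands"]}

```bash
mkdir -p pics; cat > h.py <<'E'
import numpy as np, cv2
from plant import r, imaging, close_job
def cap(n,f=None):
    d=imaging.capture(n)
    if f: cv2.imwrite('pics/'+f,d['img'][:,:,::-1]); np.savez('pics/'+f+'.npz',**d)
    return d
def pts(d):
    z=d['z_map'];h,w=z.shape;f=h/2/np.tan(np.radians(d['vfov'])/2)
    u,v=np.meshgrid(np.arange(w),np.arange(h))
    P=np.stack([(u-d['cx'])/f*z,(v-d['cy'])/f*z,z,np.ones_like(z)],-1)
    return (P@np.array(d['extrinsics']).T)[...,:3]
E
python3 - <<'E'
from h import *
for n in('scene','top'):
    d=cap(n,n+'0.png');print(n,d['vfov'],np.round(d['extrinsics'],3).tolist())
s=r.get_state();print(s, r.grip_depth)
E
```

```text
scene 48.201306290120264 [[-0.847, 0.294, -0.443, 1.075], [0.532, 0.459, -0.712, 0.973], [-0.006, -0.838, -0.545, 0.796], [0.0, 0.0, 0.0, 1.0]]
top 52.87093056657029 [[-0.011, -0.994, 0.108, 0.299], [-1.0, 0.012, 0.004, 0.041], [-0.006, -0.108, -0.994, 1.602], [0.0, 0.0, 0.0, 1.0]]
{'time_s': 0.1, 'joints': array([-5.74612989e+01,  2.05882996e+01,  6.40491379e-01, -1.58910935e-02,
       -7.01352123e+01, -1.65079884e+01]), 'qd': array([ 0.05723649, -0.16851888,  0.13417702,  0.00118379, -0.05294641,
       -0.03975148]), 'joint_torque': array([-2.95142898e-03, -5.84163702e+01,  2.93753368e+01,  7.01536596e+00,
        1.02256189e-02, -4.84033421e-05]), 'tcp_pos': array([ 0.18626943, -0.64835803,  0.2257224 ]), 'eef_rot': array([ 1.79916156e+02, -9.26841556e-03, -1.63974691e+02]), 'contact_force': array([ 0.81517993, -0.28376998, -0.25438713]), 'moment': array([-0.02802516,  0.00805205, -0.01025896]), 'gripper_width': 0.08756974446913568} 0.0188
```

View pics/scene0.png

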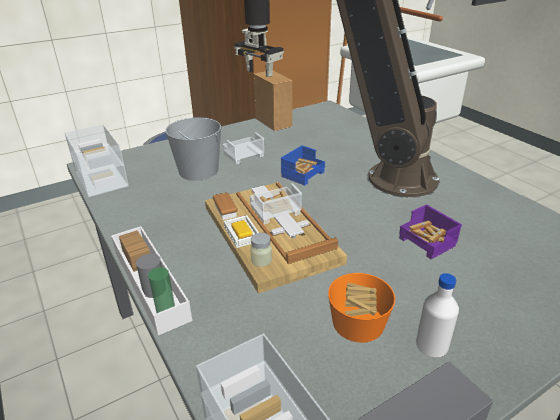

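View pics/top0.png

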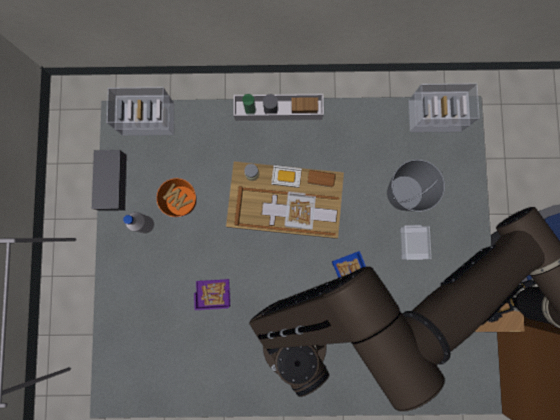

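The top view shows the board at about (285,200). The end stop is on the left (col ~238), the bin is at about (300,210), and open bar lies right of it (col 312–337). Next I'll measure these accurately.

```bash
python3 - <<'E'
from h import *
d=dict(np.load('pics/top0.png.npz'));P=pts(d)
c=d['img'][150:250,215:355,::-1];cv2.imwrite('pics/topc.png',cv2.resize(c,None,fx=5.7,fy=5.7,interpolation=cv2.INTER_CUBIC))
z=P[150:250,215:355,2]
v=np.clip(z*1000/110*255,0,255).astype(np.uint8);cv2.imwrite('pics/topz.png',cv2.resize(cv2.applyColorMap(v,cv2.COLORMAP_JET),None,fx=5.7,fy=5.7,interpolation=cv2.INTER_NEAREST))
m=np.zeros(P.shape[:2],np.uint8);m[150:250,215:355]=(z>0.018)
n,l,st,ce=cv2.connectedComponentsWithStats(m)
k=1+np.argmax(st[1:,4]);q=P[l==k][:,:2]
R=cv2.minAreaRect((q*1000).astype(np.float32));print(R)
s=d=dict(np.load('pics/scene0.png.npz'))
c=d['img'][170:300,190:360,::-1];cv2.imwrite('pics/scc.png',cv2.resize(c,None,fx=4.5,fy=4.5,interpolation=cv2.INTER_CUBIC))
E
```

```text
((484.1644287109375, 34.98516845703125), (421.0907897949219, 368.714111328125), 83.6427993774414)
```

View pics/topc.png

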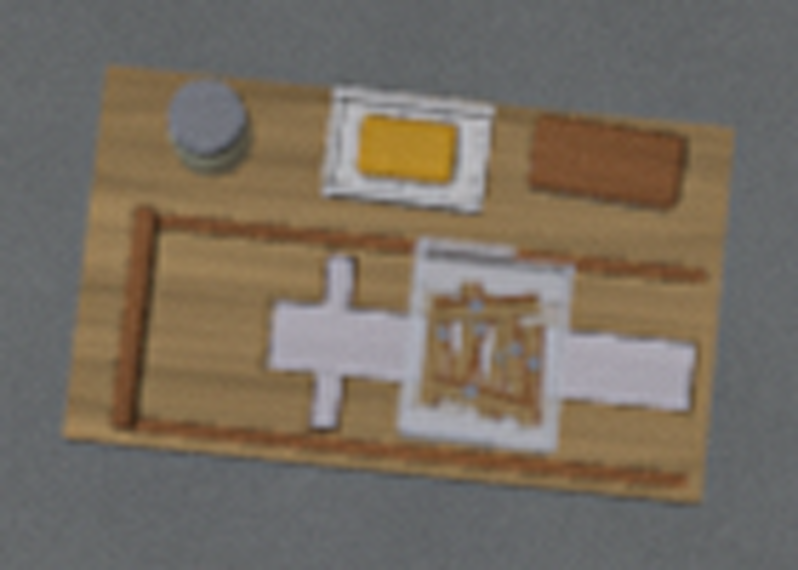

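View pics/topz.png

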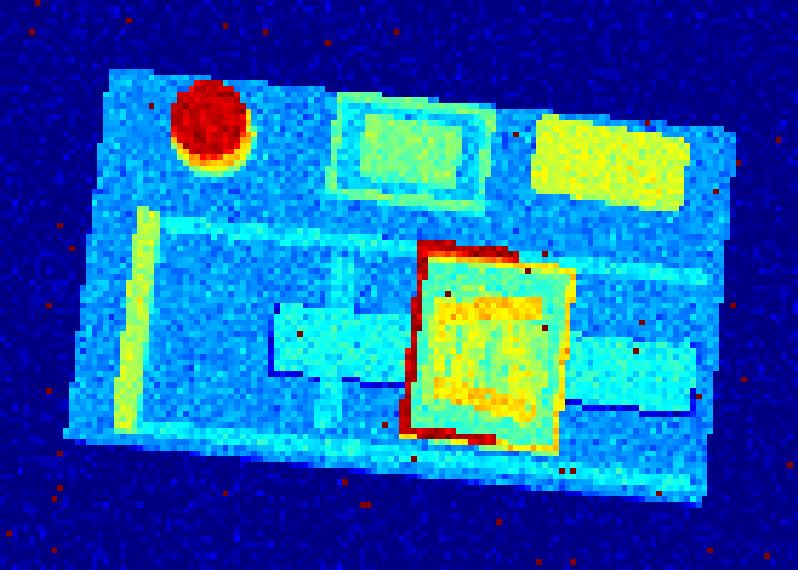

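View pics/scc.png

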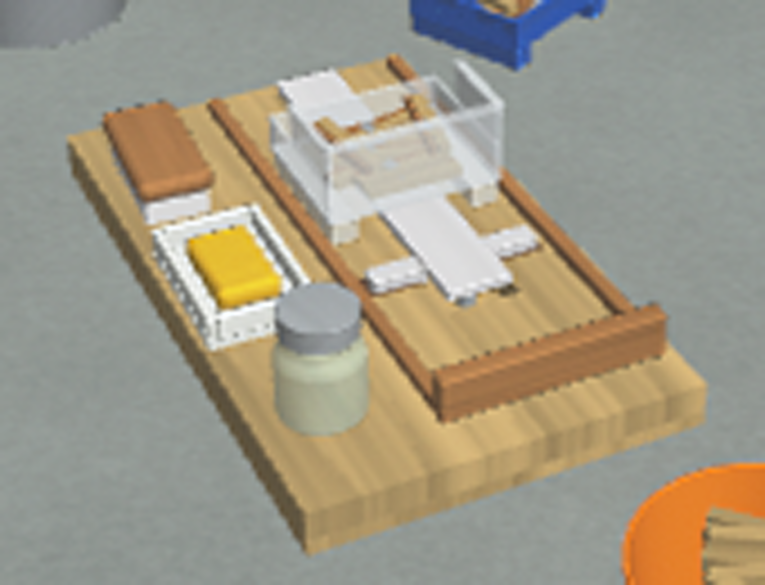

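```bash
python3 - <<'E'
from h import *
from scipy.optimize import minimize
d=dict(np.load('pics/top0.png.npz'));P=pts(d);print(d['cx'],d['cy'])
f=210/np.tan(np.radians(d['vfov'])/2);E=np.linalg.inv(d['extrinsics'])
def proj(X):
    X=np.asarray(X,float);C=X@E[:3,:3].T+E[:3,3];return np.stack([C[:,0]/C[:,2]*f+d['cx'],C[:,1]/C[:,2]*f+d['cy']],1)
def world(p,b):
    x,y,t=p;c,s=np.cos(t),np.sin(t);b=np.asarray(b,float)
    return np.stack([x+c*b[:,0]-s*b[:,1],y+s*b[:,0]+c*b[:,1],b[:,2]],1)
# signed colour: wood vs table : use saturation-like R-B
img=d['img'].astype(float);S=cv2.GaussianBlur(img[:,:,0]-img[:,:,2],(0,0),0.7)
def score(p):
    t=0
    # gradient across the board's top edges: inside (4mm) minus outside; ignore near bystanders automatically none overlap edges
    for o,sg in((4,1),(-4,-1)):
        a,b=.125-o/1000,.21-o/1000
        xs=np.linspace(-.12,.12,80);ys=np.linspace(-.2,.2,140)
        B=[(x,s*b,.03) for x in xs for s in(1,-1)]+[(s*a,y,.03) for y in ys for s in(1,)]
        # near (-x) edge: the top camera may see side; use top edge anyway
        B+= [(-a,y,.03) for y in ys]
        q=proj(world(p,B)).astype(np.float32)
        t+=sg*cv2.remap(S,q[:,0:1],q[:,1:2],cv2.INTER_LINEAR).mean()
    return -t
best=None
for x in np.arange(.46,.52,.01):
  for y in np.arange(.01,.06,.01):
    for th in np.radians([-9,-6,-3,0]):
      v=score((x,y,th))
      if best is None or v<best[0]:best=(v,(x,y,th))
R=minimize(score,best[1],method='Nelder-Mead',options=dict(initial_simplex=[np.array(best[1])+e for e in([0,0,0],[.006,0,0],[0,.006,0],[0,0,.03])],xatol=1e-5))
p=R.x;print('board',p[:2],np.degrees(p[2]),R.fun)
np.save('board.npy',p)
# depth in board frame
c,s=np.cos(p[2]),np.sin(p[2]);D=P[...,:2]-p[:2];bx=D[...,0]*c+D[...,1]*s+.045;by=-D[...,0]*s+D[...,1]*c;z=P[...,2]
for nm,m in dict(top=(abs(bx)<.12)&(by>.08)&(by<.15)&(abs(bx)>.028)&(bx<.055)&(bx>-.055)).items():print(nm,np.median(z[m]))
bar=(abs(bx)<.018)&(by>-.2)&(by<.09)
for a in np.arange(-.215,.18,.008):
    m=(abs(bx)<.018)&(by>=a)&(by<a+.008);print(round(a,3),m.sum(),np.round(np.median(z[m]),4),end=' | ')
print()
hi=(z>.095)&(z<.12)&(abs(bx)<.065)&(abs(by)<.15);print('hiwall x',np.percentile(bx[hi],[1,99]),'y',np.percentile(by[hi],[1,20,50,99]))
lip=(z>.063)&(z<.078)&(abs(bx)<.05)&(by<-.07);print('lip',np.percentile(by[lip],[2,10,30,50,90]),lip.sum())
e=np.array([(-.045+sx,yy,zz) for (sx,yy,zz) in ((0,.162,.03),(0,-.195,.042),(0,.08,.042),(.056,.04,.039),(-.056,.04,.039))])
print(proj(world(p,e)))
im=img[:,:,::-1].astype(np.uint8).copy();im=cv2.resize(im[150:250,215:355],None,fx=5.7,fy=5.7)
def dr(B,col):
    q=(proj(world(p,B))-[215,150]+.5)*5.7
    cv2.polylines(im,[np.int32(q)],True,col,1)
dr([(-.125,-.21,.03),(.125,-.21,.03),(.125,.21,.03),(-.125,.21,.03)],(0,0,255))
dr([(-.067,-.195,.042),(-.023,-.195,.042),(-.023,.08,.042),(-.067,.08,.042)],(0,255,0))
dr([(-.101,.032,.039),(.011,.032,.039),(.011,.048,.039),(-.101,.048,.039)],(255,0,0))
cv2.imwrite('pics/ov.png',im)
E
```

```text
280.1313409761598 218.16016220847172
board [0.46902643 0.0380314 ] -6.573284262153099 -16.442776045388634
top 0.0237825328514496
-0.215 15 0.0281 | -0.207 20 0.024 | -0.199 23 0.0314 | -0.191 23 0.0304 | -0.183 20 0.0299 | -0.175 22 0.0271 | -0.167 22 0.0288 | -0.159 21 0.0298 | -0.151 21 0.0307 | -0.143 25 0.0318 | -0.135 21 0.0303 | -0.127 21 0.0268 | -0.119 17 0.029 | -0.111 25 0.0321 | -0.103 23 0.0323 | -0.095 24 0.0305 | -0.087 25 0.0258 | -0.079 24 0.034 | -0.071 25 0.0334 | -0.063 25 0.0316 | -0.055 26 0.0315 | -0.047 24 0.0335 | -0.039 26 0.0366 | -0.031 26 0.0324 | -0.023 24 0.0299 | -0.015 25 0.0302 | -0.007 21 0.0325 | 0.001 22 0.0282 | 0.009 22 0.031 | 0.017 22 0.0333 | 0.025 20 0.0309 | 0.033 22 0.0302 | 0.041 20 0.0304 | 0.049 20 0.0285 | 0.057 23 0.0288 | 0.065 21 0.0305 | 0.073 24 0.0318 | 0.081 22 0.0292 | 0.089 20 0.026 | 0.097 23 0.03 | 0.105 20 0.0306 | 0.113 20 0.0275 | 0.121 20 0.0287 | 0.129 22 0.0296 | 0.137 24 0.0297 | 0.145 21 0.0275 | 0.153 23 0.0299 | 0.161 25 0.052 | 0.169 18 0.0288 | 0.177 22 0.0273 | 
hiwall x [0.01213327 0.06300352] y [-0.06822562 -0.04891719 -0.01814779 -0.00943425]
lip [-0.45900776 -0.45576299 -0.45013853 -0.28660784 -0.07750881] 97
[[238.41756348 225.9448772 ]
 [334.01823233 235.54366193]
 [260.05331713 227.91935025]
 [272.39482377 214.18650256]
 [269.20744021 244.11228867]]
```

View pics/ov.png

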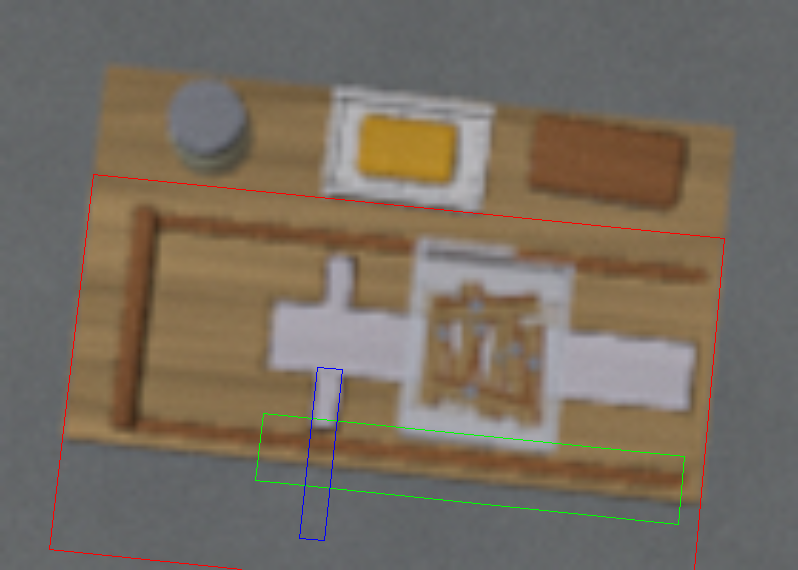

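```bash
cat > fit.py <<'E'
from h import *
from scipy.optimize import minimize
d=dict(np.load('pics/top0.png.npz'));P=pts(d)
f=210/np.tan(np.radians(d['vfov'])/2);M=d['extrinsics'];E=np.linalg.inv(M)
def ray(uv,z):
    v=M[:3,:3]@np.array([(uv[0]-d['cx'])/f,(uv[1]-d['cy'])/f,1]);return M[:3,3]+v*(z-M[2,3])/v[2]
def proj(X):
    X=np.asarray(X,float);C=X@E[:3,:3].T+E[:3,3];return np.stack([C[:,0]/C[:,2]*f+d['cx'],C[:,1]/C[:,2]*f+d['cy']],1)
def world(p,b):
    x,y,t=p;c,s=np.cos(t),np.sin(t);b=np.asarray(b,float)
    return np.stack([x+c*b[:,0]-s*b[:,1],y+s*b[:,0]+c*b[:,1],b[:,2]],1)
E
python3 - <<'E'
from fit import *
Q=np.array([ray((a/5.7+215-.5,b/5.7+150-.5),.03) for a,b in((108,67),(735,127),(702,502),(64,438))]);print(Q.round(4))
print(np.linalg.norm(Q-np.roll(Q,-1,0),axis=1))
img=d['img'].astype(float);S=cv2.GaussianBlur(img[:,:,0]-img[:,:,2],(0,0),0.7);G=cv2.GaussianBlur(img[:,:,2],(0,0),0.6)
xs=np.linspace(-.115,.115,80);ys=np.linspace(-.2,.2,140)
def mean(I,p,B):
    q=proj(world(p,B)).astype(np.float32);return cv2.remap(I,q[:,0:1],q[:,1:2],cv2.INTER_LINEAR).mean()
def rect(x0,x1,y0,y1,z,g):
    x0-=g;x1+=g;y0-=g;y1+=g
    return [(x,y,z) for y in(y0,y1) for x in np.linspace(x0+.01,x1-.01,40)]+[(x,y,z) for x in(x0,x1) for y in np.linspace(y0+.01,y1-.01,40)]
def score(p):
    t=0
    t-=mean(S,p,rect(-.125,.125,-.21,.21,.03,-.005))-mean(S,p,rect(-.125,.125,-.21,.21,.03,.005))
    return t
def score2(p): # bar features: blue bright
    t=0
    for g,s in((-.004,1),(.004,-1)):
        B=[(-.045+e*(.022+g),y,.042) for e in(1,-1) for y in list(np.linspace(-.19,-.14,20))+list(np.linspace(.055,.075,10))]
        B+=[(x,y,.042) for x in np.linspace(-.063,-.027,30) for y in(-.195-g,.08+g)]
        t+=s*mean(G,p,B)
    return -t
c=Q.mean(0);th=np.mean([np.arctan2(*(Q[0]-Q[1])[[0,1]]) ,np.arctan2(*(Q[3]-Q[2])[[0,1]])]);p0=np.array([c[0],c[1],-th]);print(p0,np.degrees(th))
for nm,sc in(('board',score),('bar',score2)):
    R=minimize(sc,p0,method='Nelder-Mead',options=dict(initial_simplex=[p0+e for e in([0,0,0],[.004,0,0],[0,.004,0],[0,0,.02])],xatol=1e-5))
    print(nm,R.x[:2].round(4),np.degrees(R.x[2]),R.fun)
    if nm=='board':p=R.x
np.save('board.npy',p)
c,s=np.cos(p[2]),np.sin(p[2]);D=P[...,:2]-p[:2];bx=D[...,0]*c+D[...,1]*s+.045;by=-D[...,0]*s+D[...,1]*c;z=P[...,2]
for a in np.arange(-.215,.18,.008):
    m=(abs(bx)<.018)&(by>=a)&(by<a+.008);print(round(a,3),np.round(np.median(z[m]),4),end=' | ')
print()
hi=(z>.095)&(z<.12)&(abs(bx)<.065)&(abs(by)<.15);print('hiwall x',np.percentile(bx[hi],[1,99]),'y',np.percentile(by[hi],[1,20,50,80,99]))
lip=(z>.063)&(z<.078)&(abs(bx)<.05)&(by<-.07)&(by>-.2);print('lip',np.percentile(by[lip],[2,10,30,50,90]),lip.sum())
im=cv2.resize(d['img'][150:250,215:355,::-1],None,fx=5.7,fy=5.7)
def dr(B,col):
    q=(proj(world(p,B))-[215,150]+.5)*5.7
    cv2.polylines(im,[np.int32(q)],True,col,1)
dr([(-.125,-.21,.03),(.125,-.21,.03),(.125,.21,.03),(-.125,.21,.03)],(0,0,255))
dr([(-.067,-.195,.042),(-.023,-.195,.042),(-.023,.08,.042),(-.067,.08,.042)],(0,255,0))
dr([(-.101,.032,.039),(.011,.032,.039),(.011,.048,.039),(-.101,.048,.039)],(255,0,0))
yb=np.median(by[lip])-.001
for Y in (yb,yb+.01,): dr([(-.105,Y,.072),(.015,Y,.072)],(255,255,0))
cv2.imwrite('pics/ov2.png',im)
E
```

```text
[[ 0.6899  0.2229  0.03  ]
 [ 0.644  -0.1937  0.03  ]
 [ 0.3951 -0.1654  0.03  ]
 [ 0.4419  0.2516  0.03  ]]
[0.41912129 0.25052395 0.41955077 0.24965777]
[ 0.54273716  0.02884011 -0.11087533] 6.352688541635593
board [0.5425 0.0297] -6.581653426876641 -49.430752940655566
bar [0.5427 0.03  ] -6.457801064412385 -77.7786328402005
-0.215 0.0314 | -0.207 0.0285 | -0.199 0.0411 | -0.191 0.0424 | -0.183 0.0411 | -0.175 0.0412 | -0.167 0.0426 | -0.159 0.044 | -0.151 0.0442 | -0.143 0.0427 | -0.135 0.0422 | -0.127 0.044 | -0.119 0.0436 | -0.111 0.0608 | -0.103 0.0538 | -0.095 0.0588 | -0.087 0.0638 | -0.079 0.0634 | -0.071 0.0571 | -0.063 0.0588 | -0.055 0.0624 | -0.047 0.0647 | -0.039 0.0637 | -0.031 0.0633 | -0.023 0.0494 | -0.015 0.1038 | -0.007 0.0423 | 0.001 0.0408 | 0.009 0.043 | 0.017 0.0422 | 0.025 0.0431 | 0.033 0.0427 | 0.041 0.0431 | 0.049 0.0432 | 0.057 0.043 | 0.065 0.0413 | 0.073 0.0414 | 0.081 0.0294 | 0.089 0.0293 | 0.097 0.032 | 0.105 0.0304 | 0.113 0.0309 | 0.121 0.0304 | 0.129 0.0294 | 0.137 0.0303 | 0.145 0.031 | 0.153 0.0333 | 0.161 0.0604 | 0.169 0.0584 | 0.177 0.0297 | 
hiwall x [-0.06173267  0.06226945] y [-0.0708029  -0.04784821 -0.01539385 -0.01166563 -0.00959468]
lip [-0.11127128 -0.10957677 -0.09269704 -0.08492252 -0.07322505] 121
```

View pics/ov2.png

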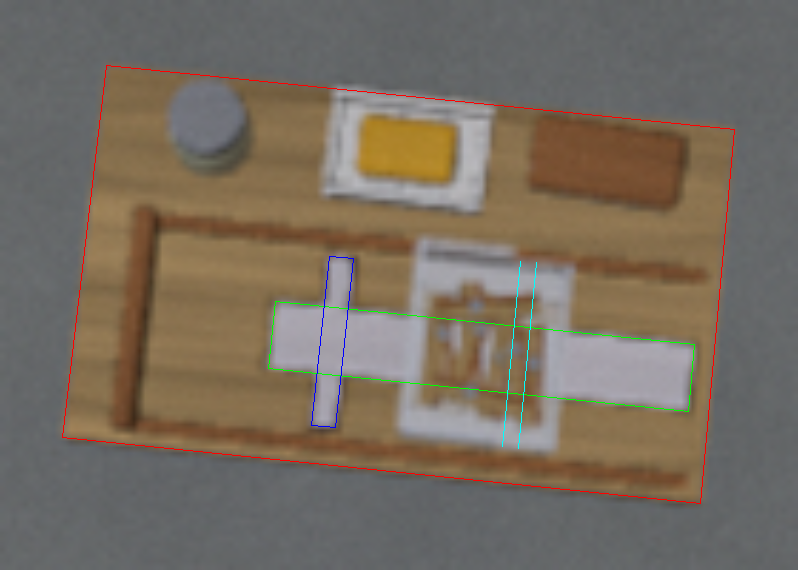

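```bash
cat > g.py <<'E'
from fit import *
p=np.array([.5426,.0299,np.radians(-6.52)])
c,s=np.cos(p[2]),np.sin(p[2])
def toboard(X): D=np.asarray(X)[...,:2]-p[:2];return np.stack([D[...,0]*c+D[...,1]*s,-D[...,0]*s+D[...,1]*c],-1)
def tool(target): # delta in tool mm
    from scipy.spatial.transform import Rotation as Ro
    st=r.get_state();R=Ro.from_euler('xyz',st['eef_rot'],degrees=True).as_matrix()
    return R.T@(np.asarray(target)-st['tcp_pos'])*1000,st
E
python3 - <<'E'
from g import *
t=world(p,[(-.045,-.145,.2257)])[0];dl,st=tool(t);print(t,dl)
B=toboard(P);z=P[...,2]
m=(z>.085)&(z<.12)&(B[...,0]>.03)&(B[...,0]<.13)&(abs(B[...,1])<.21);print('jar',np.percentile(B[m],[2,98],axis=0))
m=(z>.12)&(z<.2)&(P[...,0]>.4)&(P[...,1]<-.2)&(P[...,1]>-.5);print('pail',np.percentile(P[m],[2,98],axis=0))
E
```

```text
[ 0.48142629 -0.10905243  0.2257    ] [-432.56876616  436.866128      0.59170923]
jar [[0.05872895 0.10937883]
 [0.10373899 0.15262282]]
pail [[ 0.47811974 -0.49891712  0.12120889]
 [ 0.9324335  -0.341368    0.16825045]]
```

Request:
step_arm(
  commands=[
    [[-10, 10, 0], 0],
    [[-20, 20, 0], 0],
    [[-30, 30, 0], 0],
    [[-30, 30, 0], 0],
    [[-30, 30, 0], 0],
    [[-30, 31, 0], 0],
    [[-30, 30, 0], 0],
    [[-30, 31, 0], 0],
    [[-30, 30, 0], 0],
    [[-30, 31, 0], 0],
    [[-30, 30, 0], 0],
    [[-30, 31, 0], 0],
    [[-30, 30, 0], 0],
    [[-30, 30, 0], 0],
    [[-25, 25, 0], 0],
    [[-12, 12, 0], 0],
    [[-6, 6, 0], 0],
  ],
  gripper=1,
  grip_force=20,
)

```text
time_s: 2.22
tcp_pos: [0.4818, -0.1084, 0.2264]
eef_rot: [180.0, -0.0, -163.9]
contact_force: [-0.9, -0.3, -0.2]
gripper_width: 0.0007
```

Request:
step_arm(
  commands=[
    [[0, 0, 0], -4],
    [[0, 0, 0], -8],
    [[0, 0, 0], -9],
    [[0, 0, 0], -9],
    [[0, 0, 0], -9],
    [[0, 0, 0], -9],
    [[0, 0, 0], -9],
    [[0, 0, 0], -7],
    [[0, 0, 0], -3.5],
    [[0, 0, 0], 0],
  ],
)

```text
time_s: 3.48
tcp_pos: [0.4814, -0.1097, 0.2266]
eef_rot: [180.0, 0.0, -96.6]
contact_force: [0.2, -0.4, -0.6]
gripper_width: 0.0006
```

```bash
python3 - <<'E'
from g import *
d2=cap('scene','s1.png');cap('top','t1.png')
cv2.imwrite('pics/s1c.png',cv2.resize(d2['img'][90:300,180:380,::-1],None,fx=2.8,fy=2.8))
t=world(p,[(-.045,-.145,.1)])[0];dl,st=tool(t);print(dl,st['tcp_pos'],st['eef_rot'],st['time_s'],st['contact_force'],st['gripper_width'])
E
```

```text
[ -0.47251702   0.20476375 126.57642013] [ 0.4815802  -0.10954647  0.22657641] [ 1.79997802e+02  2.63527039e-04 -9.65937907e+01] 3.575 [0.08981866 0.01680545 0.04445191] 0.0002930733082882382
```

View pics/s1c.png

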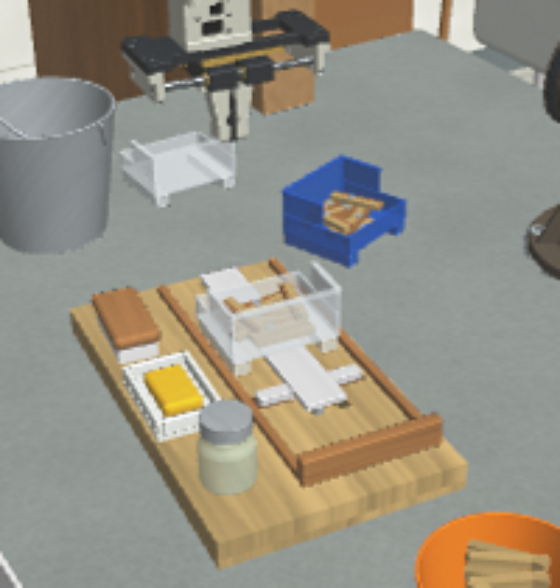

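The shut fingers (about (228,110) in the crop) are across the runway, behind the bin and well above the bar. Now I'll go down to just above the bar.

Request:
step_arm(
  commands=[
    [[0, 0, 10], 0],
    [[0, 0, 25], 0],
    [[0, 0, 30], 0],
    [[0, 0, 30], 0],
    [[0, 0, 25], 0],
    [[0, 0, 20], 0],
    [[0, 0, 15], 0],
    [[0, 0, 10], 0],
    [[0, 0, 6], 0],
    [[0, 0, 0], 0],
  ],
)

```text
time_s: 4.82
tcp_pos: [0.4817, -0.1092, 0.0553]
eef_rot: [180.0, -0.0, -96.5]
contact_force: [0.9, 0.4, -0.6]
gripper_width: 0.0005
```

```bash
python3 - <<'E'
from g import *
d2=cap('scene','s2.png')
cv2.imwrite('pics/s2c.png',cv2.resize(d2['img'][120:270,180:360,::-1],None,fx=4,fy=4,interpolation=cv2.INTER_CUBIC))
d2=cap('top','t2.png')
cv2.imwrite('pics/t2c.png',cv2.resize(d2['img'][150:250,215:355,::-1],None,fx=5,fy=5,interpolation=cv2.INTER_CUBIC))
t=world(p,[(-.045,-.145,.028)])[0];dl,st=tool(t);print(dl,st['tcp_pos'],st['eef_rot'],st['time_s'],st['contact_force'])
E
```

```text
[8.88488265e-03 7.77448071e-01 2.79294417e+01] [ 0.48218141 -0.10913195  0.05592994] [-1.79962711e+02  5.86418196e-03 -9.64663492e+01] 4.925 [-0.59729811  0.22004566  0.62468419]
```

View pics/s2c.png

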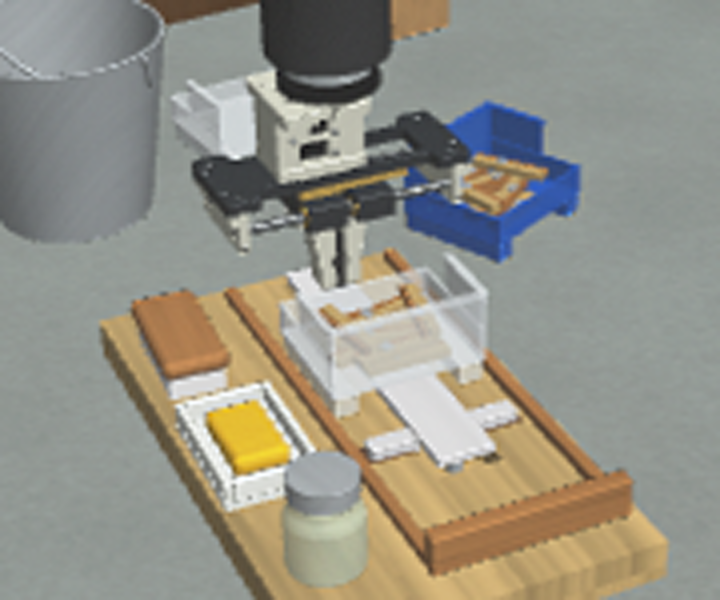

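View pics/t2c.png

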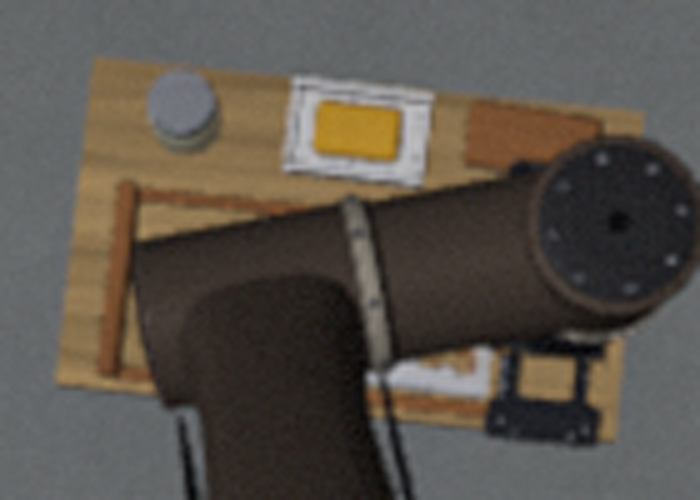

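The fingers are directly over the open bar, behind the lip, with the body clear of the bin. Now I'll press in small steps.

Request:
step_arm(
  commands=[
    [[0, 0, 5], 0],
    [[0, 0, 5], 0],
    [[0, 0, 3], 0],
    [[0, 0, 2], 0],
    [[0, 0, 2], 0],
    [[0, 0, 2], 0],
    [[0, 0, 2], 0],
    [[0, 0, 0], 0],
  ],
)

```text
time_s: 5.92
tcp_pos: [0.4818, -0.1092, 0.0347]
eef_rot: [180.0, -0.0, -96.5]
contact_force: [-2.5, 0.5, 6.5]
gripper_width: 0.0007
```

Request:
step_arm(
  commands=[
    [[0, 0, 2], 0],
    [[0, 0, 2], 0],
    [[0, 0, 1], 0],
    [[0, 0, 0], 0],
  ],
)

```text
time_s: 6.42
tcp_pos: [0.4818, -0.1092, 0.0299]
eef_rot: [180.0, -0.0, -96.5]
contact_force: [-1.9, 0.9, 7.6]
gripper_width: 0.0006
```

Request:
step_arm(
  commands=[
    [[0, 0, 1], 0],
    [[0, 0, 1], 0],
    [[0, 0, 0], 0],
  ],
)

```text
time_s: 6.8
tcp_pos: [0.4818, -0.1092, 0.028]
eef_rot: [180.0, -0.0, -96.5]
contact_force: [-3.3, 1.2, 10.2]
gripper_width: 0.0007
```

```bash
python3 - <<'E'
from g import *
for i in range(3):
    d2=cap('scene','s3.png');st=r.get_state();print(st['tcp_pos'],st['contact_force'],st['time_s'])
cv2.imwrite('pics/s3c.png',cv2.resize(d2['img'][180:260,230:340,::-1],None,fx=6,fy=6,interpolation=cv2.INTER_CUBIC))
E
```

```text
[ 0.48180076 -0.1092035   0.02805071] [-3.82734983  1.19564578  9.64768681] 6.85
[ 0.48180439 -0.10920005  0.02803495] [-3.12096356 -0.0684068   8.84265452] 6.9
[ 0.48180195 -0.10920036  0.02806939] [-3.36657815  0.47475908  8.66172425] 6.95
```

View pics/s3c.png

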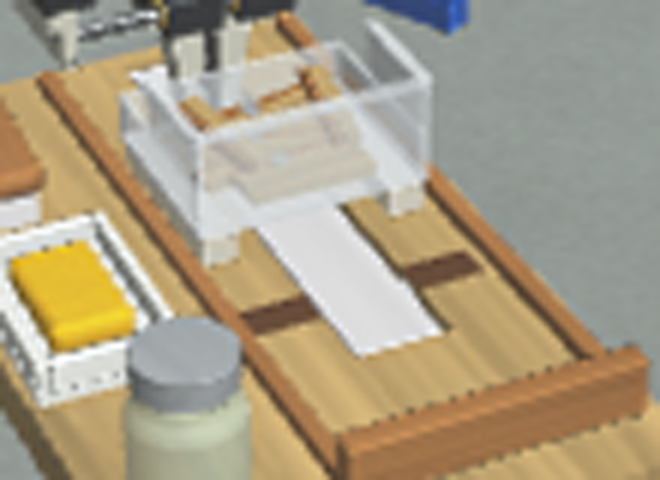

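The bar is fully down: the ear slots are empty, the bar is flush, and z is 0.028 with about 9–10 N. Now I'll move forward to the lip and check the contact.

Request:
step_arm(
  commands=[
    [[-1, 0.2, 0.2], 0],
    [[-2, 0.2, 0.2], 0],
    [[-3, 0.2, 0], 0],
    [[-3, 0, 0], 0],
    [[-3, 0, 0], 0],
    [[-3, 0, 0], 0],
    [[-2, 0, 0], 0],
    [[-2, 0, 0], 0],
    [[-2, 0, 0], 0],
    [[-2, 0, 0], 0],
    [[-2, 0, 0], 0],
  ],
)

```text
time_s: 8.32
tcp_pos: [0.4847, -0.0854, 0.0281]
eef_rot: [-179.9, -0.1, -96.4]
contact_force: [0.3, -10.6, 9.4]
gripper_width: 0.0004
```

Request:
step_arm(
  commands=[
    [[-2, 0, 0], 0],
    [[-3, 0, 0], 0],
    [[-3, 0, 0], 0],
    [[-3, 0, 0], 0],
    [[-3, 0, 0], 0],
    [[-3, 0, 0], 0],
  ],
)

```text
time_s: 9.07
tcp_pos: [0.4863, -0.0688, 0.0281]
eef_rot: [-180.0, -0.1, -96.4]
contact_force: [-0.8, -10.8, 11.6]
gripper_width: 0.0005
```

```bash
cat > look.py <<'E'
from g import *
import sys
n=sys.argv[1]
d2=cap('scene',n+'.png');st=r.get_state();print(st['tcp_pos'],toboard(st['tcp_pos']),st['eef_rot'],st['contact_force'],st['time_s'])
cv2.imwrite('pics/'+n+'c.png',cv2.resize(d2['img'][170:270,220:350,::-1],None,fx=5,fy=5,interpolation=cv2.INTER_CUBIC))
Q=pts(d2);B=toboard(Q);z=Q[...,2]
m=(z>.085)&(z<.106)&(abs(B[...,0]+.045)<.057)&(B[...,1]>st['tcp_pos'][1]*0+toboard(st['tcp_pos'])[1]+.05)&(B[...,1]<.17)
print('front wall y',np.percentile(B[m][:,1],[50,80,95]) if m.sum() else None,m.sum())
E
python3 look.py s4
```

```text
[ 0.48635447 -0.06856758  0.02810901] [-0.04470076 -0.1042174 ] [-1.79965226e+02 -1.01767483e-01 -9.64271052e+01] [ -2.01352921 -10.46658505  10.25298416] 9.125
front wall y [0.00648092 0.00852697 0.01046316] 270
```

View pics/s4c.png

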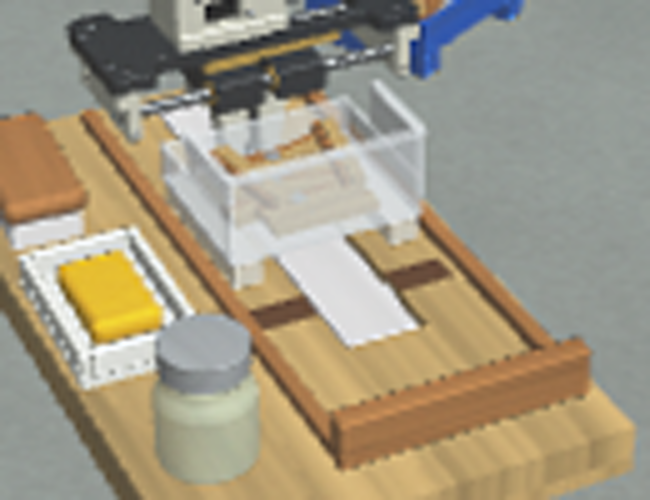

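```bash
cat > fw.py <<'E'
from g import *
import sys
for n in sys.argv[1:]:
    Q=pts(dict(np.load(f'pics/{n}.png.npz')));B=toboard(Q);z=Q[...,2]
    m=(z>.08)&(z<.102)&(abs(B[...,0]+.045)<.05)&(B[...,1]<.17)&(B[...,1]>-.1)
    h,e=np.histogram(B[m][:,1],np.arange(-.1,.17,.004));k=np.argmax(h);print(n,h.max(),np.median(B[m][:,1][abs(B[m][:,1]-e[k]-.002)<.006]))
E
python3 fw.py scene0 s2 s3 s4
```

```text
scene0 125 -0.01104445306822688
s2 106 -0.011410304310719734
s3 109 -0.011303888685934585
s4 128 0.006687617344530131
```

The bin has moved 18 mm with the bar down, so I'll keep pushing steadily.

Request:
step_arm(
  commands=[
    [[-3, 0, 0], 0],
    [[-4, 0, 0], 0],
    [[-4, 0, 0], 0],
    [[-4, 0, 0], 0],
    [[-4, 0, 0], 0],
    [[-4, 0, 0], 0],
    [[-4, 0, 0], 0],
    [[-4, 0, 0], 0],
    [[-4, 0, 0], 0],
    [[-4, 0, 0], 0],
    [[-4, 0, 0], 0],
    [[-4, 0, 0], 0],
    [[-3, 0, 0], 0],
  ],
)

```text
time_s: 10.75
tcp_pos: [0.4915, -0.0196, 0.0281]
eef_rot: [180.0, -0.1, -96.4]
contact_force: [-1.2, -14.7, 13.5]
gripper_width: 0.001
```

```bash
python3 look.py s5; python3 fw.py s5
```

```text
[ 0.49153694 -0.01931289  0.02810585] [-0.04514468 -0.0546928 ] [ 1.79985862e+02 -1.42953526e-01 -9.64277946e+01] [ -2.23296045 -12.42478063  14.58348188] 10.8
front wall y [0.05590132 0.05781126 0.0595225 ] 274
s5 116 0.05631303892719814
```

View pics/s5c.png

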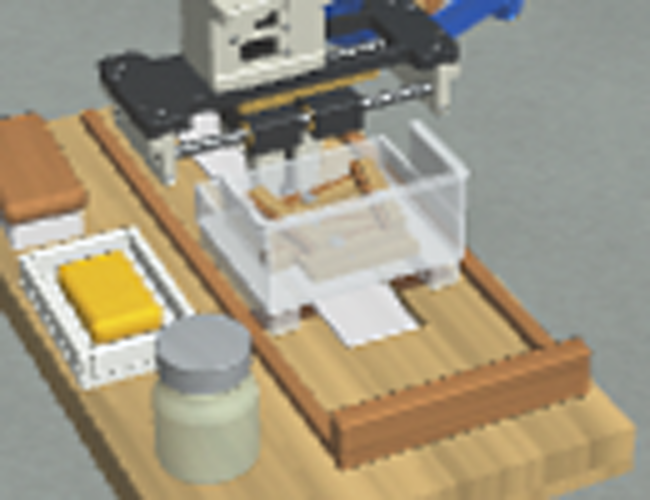

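Request:
step_arm(
  commands=[
    [[-3, 0, 0], 0],
    [[-4, 0, 0], 0],
    [[-4, 0, 0], 0],
    [[-4, 0, 0], 0],
    [[-4, 0, 0], 0],
    [[-4, 0, 0], 0],
    [[-4, 0, 0], 0],
    [[-4, 0, 0], 0],
    [[-4, 0, 0], 0],
    [[-4, 0, 0], 0],
    [[-4, 0, 0], 0],
    [[-4, 0, 0], 0],
    [[-3, 0, 0], 0],
  ],
)

```text
time_s: 12.42
tcp_pos: [0.4967, 0.0295, 0.0281]
eef_rot: [179.9, -0.2, -96.4]
contact_force: [-1.7, -15.6, 15.4]
gripper_width: 0.0006
```

```bash
python3 look.py s6; python3 fw.py s6
```

```text
[0.49676391 0.02980044 0.02815862] [-0.04552833 -0.00530361] [179.94101086  -0.19627386 -96.43173467] [ -1.44601401 -15.07120799  15.59667496] 12.475
front wall y [0.10528044 0.10741273 0.1091741 ] 300
s6 159 0.10569835103157399
```

View pics/s6c.png

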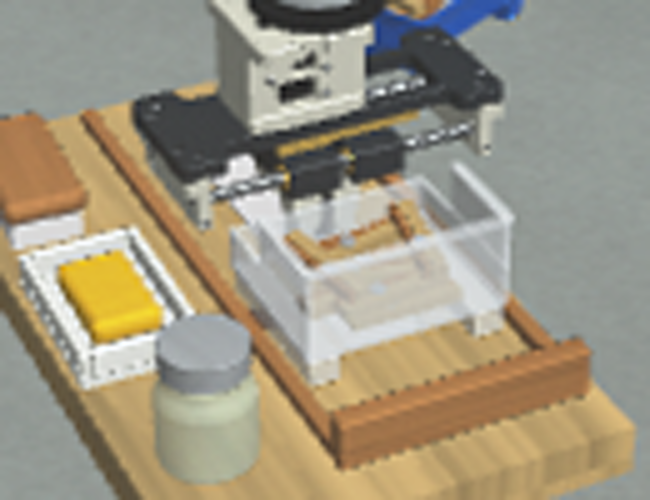

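Request:
step_arm(
  commands=[
    [[-3, 0, 0], 0],
    [[-4, 0, 0], 0],
    [[-4, 0, 0], 0],
    [[-4, 0, 0], 0],
    [[-4, 0, 0], 0],
    [[-4, 0, 0], 0],
    [[-4, 0, 0], 0],
    [[-4, 0, 0], 0],
    [[-4, 0, 0], 0],
    [[-4, 0, 0], 0],
    [[-3, 0, 0], 0],
    [[-3, 0, 0], 0],
    [[-2, 0, 0], 0],
  ],
)

```text
time_s: 14.1
tcp_pos: [0.5016, 0.0755, 0.0282]
eef_rot: [179.9, -0.3, -96.4]
contact_force: [-0.6, -18.7, 19.5]
gripper_width: 0.0001
```

```bash
python3 look.py s7; python3 fw.py s7
```

```text
[0.5016621  0.07568894 0.02816075] [-0.04587246  0.04084429] [179.89850856  -0.25753365 -96.44909927] [ -0.22957484 -16.77670161  18.26856946] 14.15
front wall y [0.15146887 0.1533266  0.15506037] 301
s7 115 0.15182777712940354
```

View pics/s7c.png

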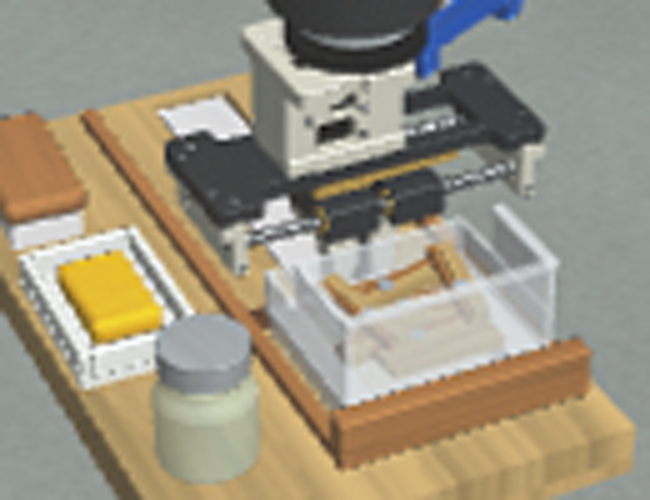

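Request:
step_arm(
  commands=[
    [[-1.5, 0, 0], 0],
    [[-2, 0, 0], 0],
    [[-2, 0, 0], 0],
    [[-1.5, 0, 0], 0],
    [[-1, 0, 0], 0],
    [[0, 0, 0], 0],
  ],
)

```text
time_s: 14.9
tcp_pos: [0.5025, 0.0834, 0.0282]
eef_rot: [179.9, -0.3, -96.4]
contact_force: [-1.8, -16.9, 19.1]
gripper_width: 0.0008
```

```bash
python3 look.py s8; python3 fw.py s8
```

```text
[0.50246689 0.08338585 0.02814252] [-0.04594686  0.04858281] [179.89187514  -0.26352629 -96.4549698 ] [ -2.37847735 -16.86791491  18.36932308] 14.95
front wall y [0.15969542 0.16133493 0.16292552] 308
s8 112 0.1600429025589398
```

View pics/s8c.png

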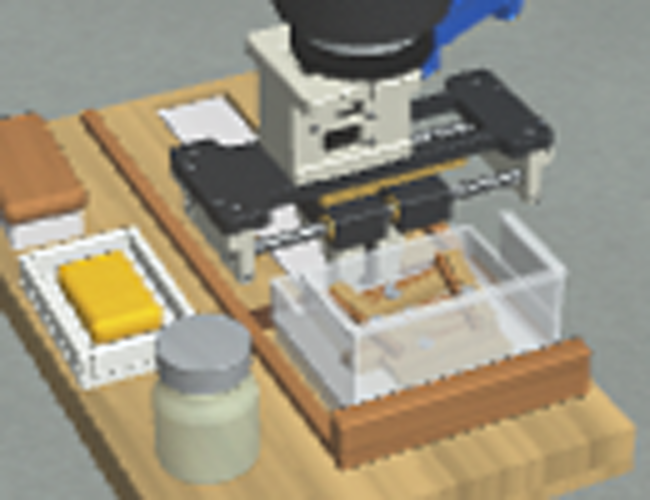

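The bin is about 2 mm short of the stop, and its lip is about 12 mm past the ears. I'll back off a little with the bar still down, then lift straight up.

Request:
step_arm(
  commands=[
    [[1, 0, 0], 0],
    [[1.5, 0, 0], 0],
    [[1.5, 0, 0], 0],
    [[1, 0, 0], 0],
    [[0, 0, 0], 0],
    [[0, 0, -2], 0],
    [[0, 0, -2], 0],
    [[0, 0, -3], 0],
    [[0, 0, -3], 0],
    [[0, 0, -4], 0],
    [[0, 0, -4], 0],
    [[0, 0, -5], 0],
    [[0, 0, 0], 0],
  ],
)

```text
time_s: 16.58
tcp_pos: [0.5031, 0.0816, 0.0504]
eef_rot: [-180.0, 0.0, -96.5]
contact_force: [-0.4, 0.0, 0.3]
gripper_width: 0.0005
```

```bash
python3 look.py s9; python3 fw.py s9
```

```text
[0.50293134 0.08159142 0.05020374] [-0.04528165  0.04685272] [-1.79991988e+02  4.32835387e-03 -9.64757491e+01] [ 0.59027102  0.96287365 -0.18384413] 16.625
front wall y [0.15956715 0.16130782 0.16244933] 303
s9 109 0.15989541226490864
```

View pics/s9c.png

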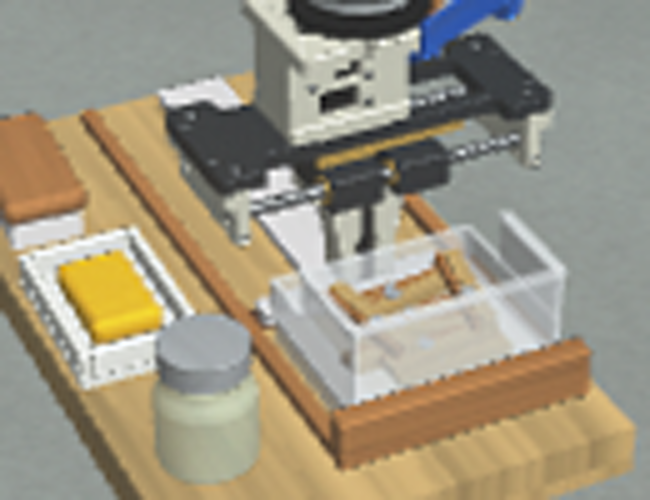

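The force is zero, the bar is up with the ear visible at (265,310) behind the bin, and the bin hasn't moved. Now I'll move clear: up first, then back.

Request:
step_arm(
  commands=[
    [[1, 0, -10], 0],
    [[2, 0, -20], 0],
    [[0, 0, -30], 0],
    [[0, 0, -30], 0],
    [[0, 0, -30], 0],
    [[0, 0, -30], 0],
    [[10, 0, -20], 0],
    [[25, 0, -10], 0],
    [[35, 0, 0], 0],
    [[40, 0, 0], 0],
    [[40, 0, 0], 0],
    [[40, 0, 0], 0],
    [[40, 0, 0], 0],
    [[40, 0, 0], 0],
    [[40, 0, 0], 0],
    [[40, 0, 0], 0],
    [[30, 0, 0], 0],
    [[15, 0, 0], 0],
    [[0, 0, 0], 0],
    [[0, 0, 0], 0],
  ],
)

```text
time_s: 19.12
tcp_pos: [0.4581, -0.3132, 0.2303]
eef_rot: [-180.0, 0.0, -96.5]
contact_force: [0.7, 0.6, 0.0]
gripper_width: 0.0003
```

```bash
python3 look.py s10; python3 fw.py s10; python3 - <<'E'
from g import *
d2=cap('top','t10.png');Q=pts(d2);B=toboard(Q);z=Q[...,2]
cv2.imwrite('pics/t10c.png',cv2.resize(d2['img'][150:250,215:355,::-1],None,fx=5,fy=5,interpolation=cv2.INTER_CUBIC))
bx=abs(B[...,0]+.045);y=B[...,1]
for nm,m in dict(bar=(bx<.018)&(y>-.19)&(y<.02),ears=(bx>.028)&(bx<.052)&(y>.036)&(y<.044)).items():print(nm,m.sum(),np.median(z[m]))
hi=(z>.095)&(z<.12)&(bx<.05);print('front',np.percentile(y[hi],[20,50,80,95]))
lip=(z>.06)&(z<.078)&(bx<.05)&(y>.03)&(y<.075);print('lip',np.percentile(y[lip],[2,10,50]),lip.sum())
E
```

```text
[ 0.45817775 -0.31304307  0.2303347 ] [-0.04493504 -0.35031116] [-1.79989843e+02  6.45351181e-03 -9.64269818e+01] [-0.70391473  0.60515585 -0.19422334] 19.175
front wall y [0.15976467 0.16153481 0.16313538] 299
s10 116 0.1599060064050057
bar 1143 0.6473909382068542
ears 30 0.04070026872582255
front [0.15620726 0.15820635 0.16032645 0.16136269]
lip [0.05949051 0.05974757 0.06166636] 35
```

View pics/s10c.png

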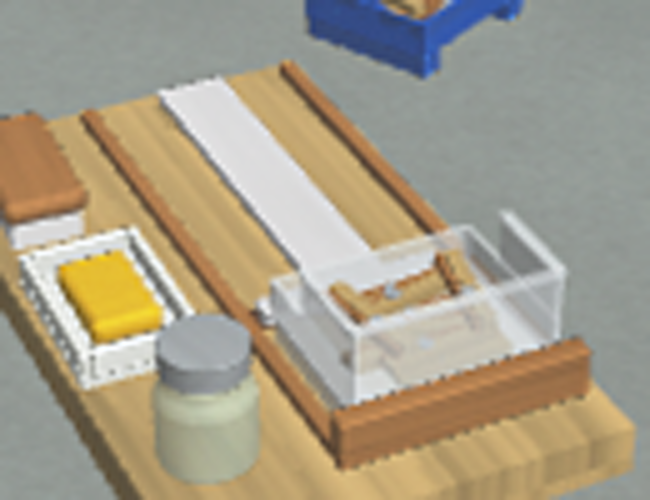

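View pics/t10c.png

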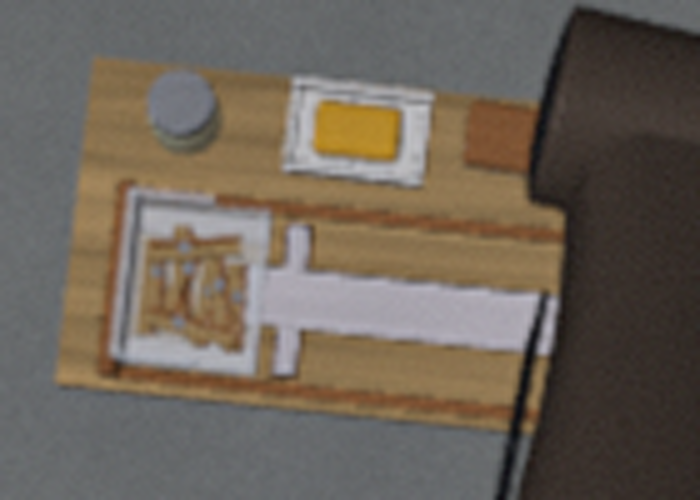

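View pics/s10.png

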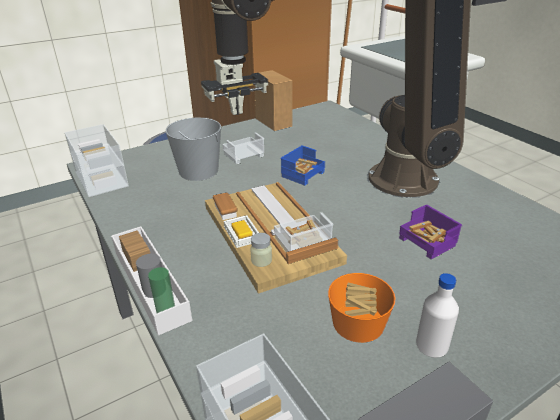

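The ears are up (z ≈ 0.040) behind the bin, whose lip is at y ≈ 0.060 and front at ≈ 0.160. The bystanders haven't moved, and the arm is clear.

```bash
python3 -c "
from plant import close_job
print(close_job())"
```

```text
the job is handed in; nothing more can be done
None
```

The peg bin is past the catch and locked in, about 2 mm short of the end stop. I handed the job in at about 19 s on the robot's clock.

- **What I did:** I pressed the bar fully down with shut fingers behind the lip. I kept it down while pushing the bin about 171 mm, backed off slightly, lifted so the bar sprang up, and moved clear.
- **Bin position:** the last pictures put its lip at board y ≈ 60 mm, about 12 mm beyond the ears' far edge. Its front is at about 160 mm, against the stop at 162 mm.
- **Catch:** the ears are back up at z ≈ 40 mm, where about 39 mm was expected.
- **Forces:** readings stayed at or below about 20 N per axis during the push, and were near zero once clear.
- **Everything else:** the bystanders look unmoved in the before and after pictures.
- **Failed check:** the bar-height reading in the last top view was spoilt by the arm covering part of the bar. I judged the bar up from the ear depth and both pictures instead.

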